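# Fetch the capacitor from behind the service bottles

### The job

The run capacitor for the control plate is hemmed in at the back of the steel tray by three service bottles. Move the three bottles over to the rubber mat, then stand the capacitor upright in the blue clamp cup on the control plate, and then put every bottle back in the tray on the very spot where it stood before. Set things down without dropping them, keep everything upright, and leave the meter, screwdriver and brass union where they lie.

Things in the scene. Friction and masses are not known exactly. Their poses are not given: they have to be found in the camera images.
- cleaner_mid (a point): White closed bottle, loose, about 0.35 kg: body 60 mm in diameter to 115 mm up, then shoulder, 26 mm neck, and blue screw cap 34 mm in diameter from 137 to 167 mm above its foot; white label. Point: on its axis, 83.5 mm above the foot. z up its axis. Too tall to grip round the body from above: take it by the cap, finger tips at least 130 mm above its foot.
- oil_mid (a point): Amber closed bottle, loose, about 0.35 kg: body 60 mm in diameter to 115 mm up, then shoulder, 26 mm neck, and black screw cap 34 mm in diameter from 137 to 167 mm above its foot; white label. Point: on its axis, 83.5 mm above the foot. z up its axis. Too tall to grip round the body from above: take it by the cap, finger tips at least 130 mm above its foot.
- leakfluid_mid (a point): Green closed bottle, loose, about 0.35 kg: body 60 mm in diameter to 115 mm up, then shoulder, 26 mm neck, and red screw cap 34 mm in diameter from 137 to 167 mm above its foot; white label. Point: on its axis, 83.5 mm above the foot. z up its axis. Too tall to grip round the body from above: take it by the cap, finger tips at least 130 mm above its foot.
- capacitor_mid (a point): Run capacitor, loose, upright: aluminium can 44 mm in diameter, 60 mm high, yellow band, brass terminals on top up to 71 mm; about 0.14 kg. It stands near the tray's back rim, a bottle on its left, its right and in front (robot side), each about 10 mm off: no room for a gripper until they are gone. Point: on its axis, 30 mm above its foot. z up its axis.
- tray: Fixed steel spill tray, 170 mm (its x) by 230 mm (its y), rim 20 mm high, 3 mm thick, floor 3 mm above the bench. Origin: centre of its underside on the bench; x towards its back, z up. It holds the bottles and the capacitor; which bottle stands at which of the three spots differs from start to start. Bottle axes are about 62 mm from the capacitor's.
- mat: Fixed black ribbed rubber mat, 200 mm (its x) by 240 mm (its y), 3 mm thick: the side area for the bottles, empty at the start, to the left or the right of the tray. Origin: centre of its underside; z up.
- clamp_seat (a point): Floor centre of the round blue clamp cup on the control plate, 5 mm above the bench: inside diameter 60 mm, rim 14 mm above this floor. The fixed aluminium plate (190 x 220 x 3 mm) lies on the tray's other side from the mat; its centre is 35 mm from the cup's along +x. Contactor, relay and terminals, up to 71 mm high, stand 55 to 125 mm from the cup's centre along +x. z up.
- meter: Bystander: yellow and black multimeter lying loose beyond the tray, 145 x 72 x 41 mm. Origin at the centre of its underside.
- screwdriver: Bystander: screwdriver lying loose beyond the tray and to the left, about 0.2 m long. Origin under the tool, on the bench.
- union: Bystander: brass pipe union lying loose beyond the tray, 80 mm long, 25 mm thick. Origin at the centre of its underside.

How it is judged:
By the outcome, as a careful person would: the job done as asked, in the order asked, and still so for the second after the job is handed in, with the robot touching nothing.
It also fails if it takes over 144 s, if anything falls off the work surface, if the arm or the gripper's body presses on something with over 40 N, if the wrist force passes 120 N, or if a joint passes its speed limit or range.

### The arm

A 6-joint arm with a two-finger parallel gripper is mounted at the origin on the work surface. World frame = base frame: x ahead of the robot, y to its left, z up, the work surface at z = 0. Lengths are in mm, angles in degrees, forces in N, time in s.
With the tool pointing down it reaches from about 350 to 850 mm from the base axis. Payload 8.1 kg.
Tool frame: the origin (TCP) lies at the very end of the fingers, on their centre line; the grasp point (between the pads) lies 19 mm behind it; z points along the fingers, y is the line along which they close (so a half turn about z gives the same grasp; the last joint's range is limited). The gripper opens to 85 mm and grips with 20 to 120 N. Pads are 22 mm wide; open, the fingers measure 114 mm over their backs; the gripper's body (76 mm by 85 mm) begins 54 mm behind the grasp point. The pads swing forward as they close: fully open they stand 13 mm farther back than shut.
Start: joints at [-78.289, 7.471, 85.268, -0, 87.261, -4.893], TCP at [171.477, -574.979, 231.292] pointing down, gripper open.
Joint ranges: [-169.43, 169.43], [-51.17, 129.36], [1.28, 143.12], [-76.62, 256.62], [0, 156.53], [-152.29, 152.29]. Speed limits (degrees/s): [136.94, 136.94, 159.86, 180, 180, 180].

### API

Orientations are given as [roll, pitch, yaw] about the fixed x, y, z axes, in that order (R = Rz(yaw) Ry(pitch) Rx(roll)).
In Python, from bench import sense, eyes, job, models gives the robot as it stands. The module is installed in compiled form; this text tells all that it offers.
- The arm moves only by the tool apply_moves, never from a script. Its argument "rows" is a list of rows, each a list of 6 numbers: the shift along the tool's x, y, z in mm, then the turn, a rotation vector about the tool's x, y, z in rad. In form: [[dx, dy, dz, rx, ry, rz], ...]. A call has exactly 5 rows; each row shifts and turns the commanded pose from where the row before left it, along the tool's axes as they then stand; what a row does not reach is not made up. A row lasts 1/8 s, in which the tool goes at most 62.5 mm and 10.7 degrees, less where a joint would pass 70% of its speed; a pose out of reach is approached as far as the arm can. A call is refused whole if a number of a shift passes 62.5 or a number of a turn 0.188, either way. A call with a gripper value outside its range is refused whole. "fingers" is the finger opening in mm, from 0 to 85.4, set as the call begins (left out, the last holds). The fingers move at their own pace and stop on an object; "grip_force" is the grip in N (left out, the last holds). Time passes only in rows, so rows that do not move let the fingers close, or fill a call up. It gives the time, the measured TCP pose, the force, the opening and the grip force at its end, in the units of the state.
- sense(): the state, without advancing time (a new reading comes with each control period).
- eyes.snapshot(name): name is "side" or "top"; returns (picture, depth): 480x640x3 uint8, red, green, blue; 480x640 float32, mm along the optical axis (not along the pixel's ray), 0 where there is no reading.
- eyes.get_calibration(name): a dict with "intrinsics" (3x3 intrinsics, pixels), "R" (3x3) and "t" (3): a world point X has camera coordinates R X + t. Camera axes: x right, y down, z forward; pixel columns grow to the right and rows downward; lengths in mm; the calibration is good to about 2 mm. A picture is of the moment at which its call begins. get_calibration takes no time and is no camera call.
- job.hand_in(): hands the job in; it is judged then, once.
Trained networks look in the newest picture that a camera, given by its name, has taken for a name from the list of things; names that differ only in an ending like _2 or _b are one class to them, and where a whole thing is asked for, a point or a joint stands for the part that bears it (a point fixed in the world has none). Each returns a list of dicts, best first, with "confidence" (0 to 1); they miss things now and then, are a little off and sometimes report something else, mostly with a low value. They report only what shows in the picture. A call takes as long as a camera call.
- models.boxes_of(name, camera): "xyz" ([x, y, z] in mm, in world coordinates, good to about 4 mm: the middle of the surface that is visible of it).
- models.cut_out(name, camera): "pixels" (480x640 bool, what is visible of it).
- models.place_of(name, camera): "xyz" ([x, y, z] in mm, in world coordinates, good to about 4 mm: a listed point, or the origin of a listed thing).
The state is a dict: "time": time; "joint_pos": joint angles; "qd": joint speeds; "joint_efforts": joint torques, N m; "tool_pos": TCP position; "tcp_rot": TCP orientation; "ft_force": force on the tool from outside, world axes, zero at the start; "wrist_torque": the same for the moment, N m; "finger_gap": finger opening in mm; "grip_force": force on a finger pad.
Only numpy, scipy, OpenCV 4.12 (cv2) and the standard library are available. Lean on these libraries where they do the work, as an engineer would, in place of code of your own. Each camera call takes 0.05 s, during which the arm holds its last target. There are 200 camera calls.

## Working session

There is one attempt and no reset: what is moved stays moved. The work goes in short steps, Python scripts to look and compute and a tool call to move; the robot and the scene stay as the last step left them, time stands still between calls to the robot, and variables do not carry over. Pictures are saved under pics/ and viewed, at most 14 in all, crops included, and the job is handed in when it is done.

Besides the shell and the picture viewer there is one more tool, called after ">>>" as name(argument=value, ...) on one line, values as JSON. apply_moves: Moves the arm, as the interface text tells. Its arguments: {"type":"object","properties":{"rows":{"type":"array"},"fingers":{"type":"number"},"grip_force":{"type":"number"}},"required":["rows"]}

```bash
mkdir -p pics
cat > h.py <<'E'
import numpy as np, cv2
from bench import sense, eyes, job, models
def cap(cam,name):
    p,d=eyes.snapshot(cam); cv2.imwrite(f'pics/{name}.png',p[:,:,::-1]); return p,d
def world(cam,d,mask):
    c=eyes.get_calibration(cam); K=np.array(c['intrinsics']);R=np.array(c['R']);t=np.array(c['t'])
    v,u=np.nonzero(mask&(d>0)); z=d[v,u]
    P=np.stack([(u-K[0,2])/K[0,0]*z,(v-K[1,2])/K[1,1]*z,z],1)
    return (P-t)@R
E
python3 - <<'E'
from h import *
np.set_printoptions(precision=1,suppress=True)
s=sense(); print(s)
for cam in ['top','side']:
    p,d=cap(cam,cam+'0')
    c=eyes.get_calibration(cam); print(cam,'campos',-np.array(c['R']).T@np.array(c['t']))
    for n in ['cleaner_mid','oil_mid','leakfluid_mid','capacitor_mid','tray','mat','clamp_seat','meter','union','screwdriver']:
        r=models.place_of(n,cam); print(n,[(np.array(x['xyz']),round(x['confidence'],2)) for x in r[:2]])
    if cam=='top':
      for n in ['cleaner_mid','oil_mid','leakfluid_mid','capacitor_mid']:
        r=models.cut_out(n,cam)
        if r:
            w=world(cam,d,r[0]['pixels']); m=w[:,2]>(w[:,2].max()-8); q=w[m]; print(n,w[:,2].max(),len(q),(q[:,:2].max(0)+q[:,:2].min(0))/2,q.mean(0),np.ptp(q,axis=0))
E
```

```text
{'time': 0.0, 'joint_pos': array([-78.3,   7.5,  85.3,  -0. ,  87.3,  -4.9]), 'qd': array([ 0.1, -0. , -0. , -0. , -0. , -0. ]), 'joint_efforts': array([ -0. , -56.9, -50.1,  -0. ,   0. ,  -0. ]), 'tool_pos': array([ 171.4, -574.4,  230.2]), 'tcp_rot': array([-179.9,   -0. ,   16.6]), 'ft_force': array([-0. , -0.5, -0. ]), 'wrist_torque': array([-0.,  0., -0.]), 'grip_force': 0.0, 'finger_gap': 85.30458388164215}
top campos [ 535.7  -15.9 1073.9]
cleaner_mid [(array([595.1,  35.6,  90.6]), 0.83)]
oil_mid [(array([582.1, -83.5,  87.7]), 0.89)]
leakfluid_mid [(array([526.9, -16.6,  82.1]), 0.77)]
capacitor_mid [(array([591.4, -31.9,  31.8]), 0.85)]
tray [(array([556.7, -20.6,   1.5]), 0.77), (array([531.3, 344.3,   3.8]), 0.65)]
mat [(array([530.5, 345.4,   3.3]), 0.67)]
clamp_seat [(array([ 491.2, -327.4,    4. ]), 0.75), (array([ 739.7, -199. ,   -3.4]), 0.69)]
meter [(array([760. ,  85.7,  -1.2]), 0.89)]
union [(array([ 740.8, -201. ,   -4. ]), 0.63)]
screwdriver [(array([720. , 288. ,  -4.9]), 0.85)]
cleaner_mid 173.706757515544 328 [596.9  34.1] [597.4  34.1 169. ] [32.7 32.8  7.9
[... 155 characters left out ...]
32.4 32.6  7.9]
capacitor_mid 74.50543851297806 51 [587.8 -26.3] [587.9 -27.3  68.4] [32.2 31.   8. ]
side campos [512.9 796.4 969.8]
cleaner_mid [(array([598.2,  39.4,  86.8]), 0.79), (array([529.4, 342. ,  -5.1]), 0.54)]
oil_mid [(array([582.3, -88.1,  91.7]), 0.78)]
leakfluid_mid [(array([528.4, -14.8,  85.8]), 0.74)]
capacitor_mid [(array([587.4, -30.5,  29.7]), 0.45)]
tray [(array([556. , -24.5,   1.6]), 0.83), (array([ 495.2, -324.9,    2.2]), 0.55)]
mat [(array([530.9, 339.3,  -3.2]), 0.88)]
clamp_seat [(array([ 489.7, -324.9,    5.5]), 0.93)]
meter [(array([762.1,  88.1,  -0. ]), 0.72)]
union [(array([ 741.9, -202.4,   -2. ]), 0.63)]
screwdriver [(array([727.3, 284.2,  -1.9]), 0.66)]
```

View pics/top0.png

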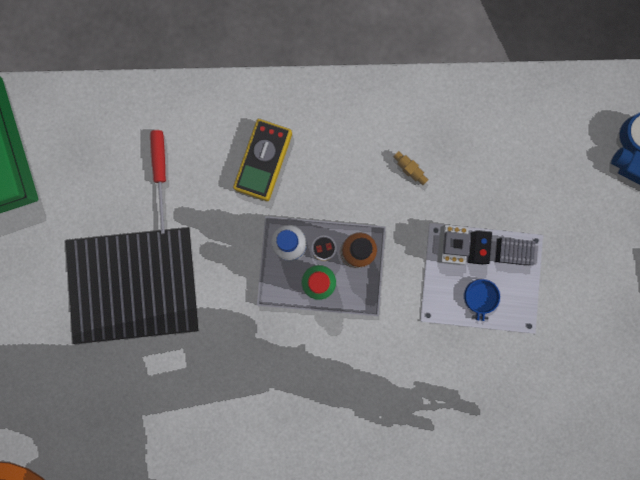

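View pics/side0.png

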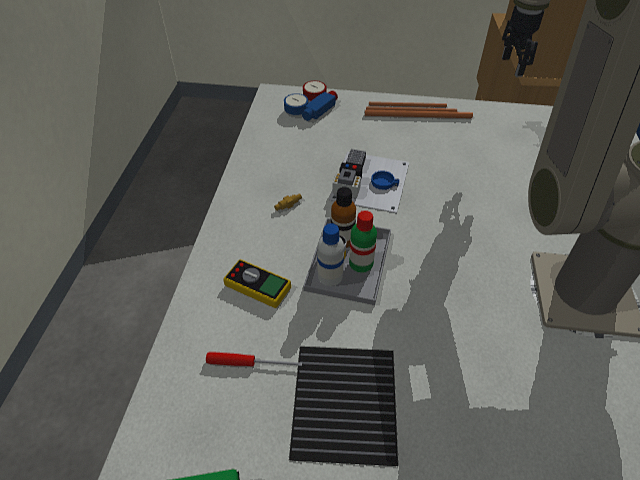

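The top view shows the tray in the middle: white bottle cap at about (287,240), amber at (361,249), green at (319,282), capacitor at (323,247). The blue cup is at (482,296) and the mat at about (131,285). The networks agree with the picture. I'll refine the cap and cup centres before moving.

```bash
cat >> h.py <<'E'
def plane(cam,uv,z):
    c=eyes.get_calibration(cam); K=np.array(c['intrinsics']);R=np.array(c['R']);t=np.array(c['t'])
    uv=np.atleast_2d(uv); r=(np.c_[uv,np.ones(len(uv))]@np.linalg.inv(K).T)@R; o=-R.T@t
    return (o+r*((z-o[2])/r[:,2])[:,None])[:,:2]
def captop(cam,p,d,xy,z=170,r=30):
    m=d>0; w=np.full(d.shape+(3,),np.nan); w[m]=world(cam,d,m)
    k=(abs(w[...,2]-z)<6)&(np.hypot(w[...,0]-xy[0],w[...,1]-xy[1])<r)
    v,u=np.nonzero(k); q=plane(cam,np.c_[u,v],z).astype(np.float32)
    (c,rad)=cv2.minEnclosingCircle(q); return np.array(c),rad,q.mean(0),len(q)
E
python3 - <<'E'
from h import *
np.set_printoptions(precision=1,suppress=True)
for cam in ['top','side']:
    p,d=eyes.snapshot(cam)
    for n,xy in dict(cl=(597,34),oil=(582,-88),leak=(527.6,-17)).items(): print(cam,n,*captop(cam,p,d,xy))
    print(cam,'capac top63',*captop(cam,p,d,(588,-27),63,25))
    print(cam,'cup rim19',*captop(cam,p,d,(490.5,-326),19,45))
    r=models.cut_out('clamp_seat',cam)
    m=models.cut_out('mat',cam)
    if m: 
        v,u=np.nonzero(m[0]['pixels']); q=plane(cam,np.c_[u,v],3).astype(np.float32); print('mat',cv2.minAreaRect(q))
E
```

```text
top cl [597.5  33.9] 17.425155639648438 [597.5  34.1] 339
top oil [582. -88.] 17.52716827392578 [581.9 -88.5] 337
top leak [527.6 -16.7] 17.47368049621582 [527.5 -17. ] 342
top capac top63 [589.6 -27.4] 22.420175552368164 [589.6 -27.3] 469
top cup rim19 [ 487.5 -325. ] 38.91047668457031 [ 487.4 -324.7] 250
mat ((527.7676391601562, 341.19140625), (201.7974395751953, 242.09486389160156), 4.794408321380615)
side cl [598.2  38.6] 19.68452262878418 [598.1  37.5] 160
side oil [581.9 -83.1] 20.040191650390625 [582.9 -83.5] 136
side leak [528.  -12.7] 19.1916561126709 [528.6 -13.4] 152
side capac top63 [579.2 -29.8] 18.637113571166992 [575.4 -33.6] 39
side cup rim19 [ 487.9 -321.9] 39.87251281738281 [ 488.8 -321.1] 135
mat ((529.4692993164062, 343.55523681640625), (199.8079376220703, 242.3546142578125), 4.6601080894470215)
```

>>> apply_moves(rows=[[0, 0, -20, 0, 0, 0.145], [0, 0, -20, 0, 0, 0.145], [0, 0, -10, 0, 0, 0], [0, 0, 0, 0, 0, 0], [0, 0, 0, 0, 0, 0]], fingers=60, grip_force=50)

```text
time: 2.22
tool_pos: [171.4, -574.6, 280.3]
tcp_rot: [-179.9, 0.0, 0.1]
ft_force: [0.4, -0.0, -0.6]
finger_gap: 60.2
grip_force: 0.0
```

>>> apply_moves(rows=[[28.4, -40.6, 0, 0, 0, 0], [28.4, -40.6, 0, 0, 0, 0], [28.4, -40.6, 0, 0, 0, 0], [28.4, -40.6, 0, 0, 0, 0], [28.4, -40.6, 0, 0, 0, 0]])

```text
time: 2.85
tool_pos: [314.0, -370.3, 280.2]
tcp_rot: [-179.9, 0.0, 0.0]
ft_force: [0.9, -0.1, -1.0]
finger_gap: 60.3
grip_force: 0.0
```

>>> apply_moves(rows=[[28.4, -40.6, 0, 0, 0, 0], [28.4, -40.6, 0, 0, 0, 0], [28.4, -40.6, 0, 0, 0, 0], [28.4, -40.6, 0, 0, 0, 0], [28.4, -40.6, 0, 0, 0, 0]])

```text
time: 3.48
tool_pos: [455.9, -167.4, 280.3]
tcp_rot: [-180.0, 0.1, 0.1]
ft_force: [0.0, -0.9, -0.5]
finger_gap: 60.0
grip_force: 0.0
```

>>> apply_moves(rows=[[28.4, -40.6, 0, 0, 0, 0], [28.4, -40.6, 0, 0, 0, 0], [28.4, -40.6, 0, 0, 0, 0], [28.4, -40.6, 0, 0, 0, 0], [28.4, -40.6, 0, 0, 0, 0]])

```text
time: 4.1
tool_pos: [597.9, 35.4, 280.1]
tcp_rot: [180.0, 0.1, 0.1]
ft_force: [1.1, -0.4, 0.2]
finger_gap: 59.8
grip_force: 0.0
```

>>> apply_moves(rows=[[0, 0, 20, 0, 0, 0], [0, 0, 20, 0, 0, 0], [0, 0, 10, 0, 0, 0], [0, 0, 0, 0, 0, 0], [0, 0, 0, 0, 0, 0]])

```text
time: 4.72
tool_pos: [597.8, 33.2, 232.2]
tcp_rot: [180.0, -0.1, -0.1]
ft_force: [-0.1, 0.1, 0.5]
finger_gap: 60.1
grip_force: 0.0
```

>>> apply_moves(rows=[[0, -1, 25, 0, 0, 0], [0, 0, 25, 0, 0, 0], [0, 0, 25, 0, 0, 0], [0, 0, 17, 0, 0, 0], [0, 0, 0, 0, 0, 0]])

```text
time: 5.35
tool_pos: [596.9, 34.8, 138.4]
tcp_rot: [-180.0, 0.1, -0.0]
ft_force: [-0.1, 0.1, 0.9]
finger_gap: 59.7
grip_force: 0.0
```

Run:
```python
from h import *
p,d=cap('side','g1'); c=p[130:330,250:450]; cv2.imwrite('pics/g1c.png',cv2.resize(c[:,:,::-1],None,fx=3,fy=3)); print(sense()['tool_pos'])
```

```text
[597.68540874  34.82566669 139.65111264]
```

View pics/g1c.png

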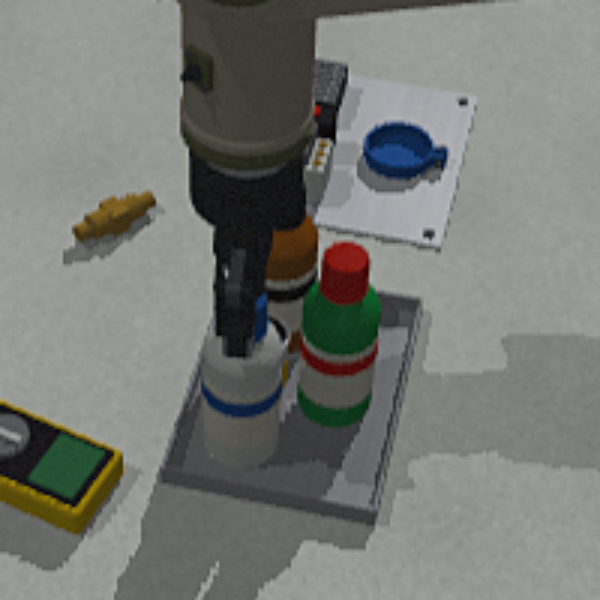

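The gripper straddles the blue cap (crop position ~(245,330)). I'll close it now.

>>> apply_moves(rows=[[0, 0, 0, 0, 0, 0], [0, 0, 0, 0, 0, 0], [0, 0, 0, 0, 0, 0], [0, 0, 0, 0, 0, 0], [0, 0, 0, 0, 0, 0]], fingers=20, grip_force=40)

```text
time: 6.02
tool_pos: [598.8, 34.9, 141.1]
tcp_rot: [180.0, -0.2, -0.0]
ft_force: [-0.0, 0.2, 7.1]
finger_gap: 33.1
grip_force: 40.3
```

>>> apply_moves(rows=[[0, 0, 0, 0, 0, 0], [0, 0, -5, 0, 0, 0], [0, 0, -10, 0, 0, 0], [0, 0, -15, 0, 0, 0], [0, 0, -20, 0, 0, 0]])

```text
time: 6.65
tool_pos: [597.4, 35.0, 190.3]
tcp_rot: [-180.0, 0.0, -0.0]
ft_force: [0.8, 0.5, -2.5]
finger_gap: 32.8
grip_force: 39.9
```

>>> apply_moves(rows=[[-9.5, -20, 0, 0, 0, 0], [-10, -40, 0, 0, 0, 0], [-10, -45, 0, 0, 0, 0], [-10, -45, 0, 0, 0, 0], [-10, -45, 0, 0, 0, 0]])

```text
time: 7.28
tool_pos: [546.8, 232.2, 189.4]
tcp_rot: [-180.0, 0.0, 0.0]
ft_force: [1.0, -0.2, -2.6]
finger_gap: 32.7
grip_force: 40.1
```

>>> apply_moves(rows=[[-10, -45, 0, 0, 0, 0], [-10, -45, 0, 0, 0, 0], [-10, -45, 0, 0, 0, 0], [-10, -30, 0, 0, 0, 0], [-8, -15, 0, 0, 0, 0]])

```text
time: 7.9
tool_pos: [498.4, 412.0, 189.1]
tcp_rot: [-180.0, 0.0, 0.1]
ft_force: [0.4, 0.5, -3.2]
finger_gap: 32.8
grip_force: 40.3
```

>>> apply_moves(rows=[[0, 0, 15, 0, 0, 0], [0, 0, 15, 0, 0, 0], [0, 0, 10, 0, 0, 0], [0, 0, 5, 0, 0, 0], [0, 0, 2, 0, 0, 0]])

```text
time: 8.52
tool_pos: [500.4, 409.4, 141.9]
tcp_rot: [180.0, 0.0, -0.1]
ft_force: [-0.6, -0.1, -2.9]
finger_gap: 32.9
grip_force: 40.3
```

>>> apply_moves(rows=[[0, 0, 1, 0, 0, 0], [0, 0, 1, 0, 0, 0], [0, 0, 0.5, 0, 0, 0], [0, 0, 0, 0, 0, 0], [0, 0, 0, 0, 0, 0]])

```text
time: 9.15
tool_pos: [500.7, 410.3, 141.1]
tcp_rot: [-179.9, -0.1, -0.0]
ft_force: [-1.8, -1.2, 5.3]
finger_gap: 32.7
grip_force: 41.1
```

>>> apply_moves(rows=[[0, 0, 0, 0, 0, 0], [0, 0, 0, 0, 0, 0], [0, 0, 0, 0, 0, 0], [0, 0, 0, 0, 0, 0], [0, 0, -1, 0, 0, 0]], fingers=60)

```text
time: 9.78
tool_pos: [500.1, 409.9, 140.6]
tcp_rot: [180.0, 0.0, -0.0]
ft_force: [0.3, -0.4, 0.7]
finger_gap: 60.1
grip_force: 0.0
```

>>> apply_moves(rows=[[0, 0, -9, 0, 0, 0], [0, 0, -20, 0, 0, 0], [0, 0, -30, 0, 0, 0], [0, 0, -25, 0, 0, 0], [0, 10, -15, 0, 0, 0]])

```text
time: 10.4
tool_pos: [500.9, 400.6, 243.3]
tcp_rot: [-179.9, -0.2, 0.0]
ft_force: [-0.2, 0.6, 0.6]
finger_gap: 60.1
grip_force: 0.0
```

>>> apply_moves(rows=[[3, 36, 0, 0, 0, 0], [3, 45, 0, 0, 0, 0], [3, 50, 0, 0, 0, 0], [3, 50, 0, 0, 0, 0], [3, 50, 0, 0, 0, 0]])

```text
time: 11.02
tool_pos: [514.8, 166.8, 240.3]
tcp_rot: [180.0, -0.0, -0.0]
ft_force: [0.5, -0.3, -0.6]
finger_gap: 60.0
grip_force: 0.0
```

>>> apply_moves(rows=[[3, 50, 0, 0, 0, 0], [3, 50, 0, 0, 0, 0], [3, 45, 0, 0, 0, 0], [3, 30, 0, 0, 0, 0], [0.7, 10, 0, 0, 0, 0]])

```text
time: 11.65
tool_pos: [527.5, -18.1, 240.2]
tcp_rot: [180.0, -0.0, -0.2]
ft_force: [-0.1, 0.1, -0.1]
finger_gap: 60.1
grip_force: 0.0
```

>>> apply_moves(rows=[[0, 0, 25, 0, 0, 0], [0, 0, 30, 0, 0, 0], [0, 0, 25, 0, 0, 0], [0, 0, 20.5, 0, 0, 0], [0, 0, 0, 0, 0, 0]])

```text
time: 12.28
tool_pos: [526.2, -15.3, 137.6]
tcp_rot: [-180.0, 0.2, 0.0]
ft_force: [-0.6, -0.1, 0.6]
finger_gap: 60.4
grip_force: 0.0
```

>>> apply_moves(rows=[[0, 0, 0, 0, 0, 0], [0, 0, 0, 0, 0, 0], [0, 0, 0, 0, 0, 0], [0, 0, 0, 0, 0, 0], [0, 0, 0, 0, 0, 0]], fingers=20)

```text
time: 12.9
tool_pos: [528.9, -16.2, 140.9]
tcp_rot: [180.0, -0.2, -0.0]
ft_force: [-0.3, -0.5, 6.5]
finger_gap: 33.4
grip_force: 40.8
```

>>> apply_moves(rows=[[0, 0, -5, 0, 0, 0], [0, 0, -10, 0, 0, 0], [0, 0, -15, 0, 0, 0], [0, 0, -20, 0, 0, 0], [0, -10, 0, 0, 0, 0]])

```text
time: 13.52
tool_pos: [529.4, -6.3, 192.1]
tcp_rot: [180.0, -0.3, -0.1]
ft_force: [0.2, 0.2, -2.2]
finger_gap: 32.6
grip_force: 40.1
```

>>> apply_moves(rows=[[4, -25, 0, 0, 0, 0], [4, -40, 0, 0, 0, 0], [4, -45, 0, 0, 0, 0], [4, -45, 0, 0, 0, 0], [4, -45, 0, 0, 0, 0]])

```text
time: 14.15
tool_pos: [547.2, 196.0, 188.6]
tcp_rot: [180.0, 0.0, -0.0]
ft_force: [1.0, -0.1, -2.8]
finger_gap: 33.1
grip_force: 40.2
```

>>> apply_moves(rows=[[4, -45, 0, 0, 0, 0], [4, -45, 0, 0, 0, 0], [4, -36, 0, 0, 0, 0], [4, -20, 0, 0, 0, 0], [1.3, -5, 0, 0, 0, 0]])

```text
time: 14.78
tool_pos: [564.2, 346.6, 188.2]
tcp_rot: [180.0, 0.1, 0.1]
ft_force: [0.5, -0.5, -2.6]
finger_gap: 32.5
grip_force: 40.4
```

>>> apply_moves(rows=[[0, 0, 15, 0, 0, 0], [0, 0, 15, 0, 0, 0], [0, 0, 10, 0, 0, 0], [0, 0, 5, 0, 0, 0], [0, 0, 2, 0, 0, 0]])

```text
time: 15.4
tool_pos: [565.1, 344.6, 142.0]
tcp_rot: [180.0, 0.0, -0.0]
ft_force: [-0.0, 0.5, -3.8]
finger_gap: 32.7
grip_force: 40.5
```

>>> apply_moves(rows=[[0, 0, 1, 0, 0, 0], [0, 0, 1, 0, 0, 0], [0, 0, 0.5, 0, 0, 0], [0, 0, 0, 0, 0, 0], [0, 0, 0, 0, 0, 0]])

```text
time: 16.02
tool_pos: [565.7, 345.2, 141.0]
tcp_rot: [-180.0, -0.1, -0.0]
ft_force: [-2.1, -1.7, 5.9]
finger_gap: 33.0
grip_force: 41.2
```

>>> apply_moves(rows=[[0, 0, 0, 0, 0, 0], [0, 0, 0, 0, 0, 0], [0, 0, 0, 0, 0, 0], [0, 0, 0, 0, 0, 0], [0, 0, -1, 0, 0, 0]], fingers=60)

```text
time: 16.65
tool_pos: [565.1, 344.9, 140.6]
tcp_rot: [180.0, 0.0, -0.0]
ft_force: [1.0, 0.5, 0.3]
finger_gap: 60.3
grip_force: 0.0
```

>>> apply_moves(rows=[[0, 0, -9, 0, 0, 0], [0, 0, -20, 0, 0, 0], [0, 0, -30, 0, 0, 0], [0, 0, -25, 0, 0, 0], [0, 10, -15, 0, 0, 0]])

```text
time: 17.27
tool_pos: [565.9, 335.5, 243.4]
tcp_rot: [-179.9, -0.2, 0.0]
ft_force: [-1.1, -0.7, -0.3]
finger_gap: 59.9
grip_force: 0.0
```

>>> apply_moves(rows=[[2, 36, 0, 0, 0, 0], [2, 45, 0, 0, 0, 0], [2, 50, 0, 0, 0, 0], [2, 50, 0, 0, 0, 0], [2, 50, 0, 0, 0, 0]])

```text
time: 17.9
tool_pos: [574.8, 101.8, 240.4]
tcp_rot: [180.0, -0.0, -0.0]
ft_force: [0.1, 0.2, 1.6]
finger_gap: 60.1
grip_force: 0.0
```

>>> apply_moves(rows=[[2, 50, 0, 0, 0, 0], [2, 50, 0, 0, 0, 0], [2, 46, 0, 0, 0, 0], [1, 33, 0, 0, 0, 0], [0, 12, 0, 0, 0, 0]])

```text
time: 18.52
tool_pos: [581.6, -89.4, 240.2]
tcp_rot: [180.0, -0.0, -0.2]
ft_force: [0.6, 0.2, 0.0]
finger_gap: 60.0
grip_force: 0.0
```

>>> apply_moves(rows=[[0, 0, 25, 0, 0, 0], [0, 0, 30, 0, 0, 0], [0, 0, 25, 0, 0, 0], [0, 0, 20.5, 0, 0, 0], [0, 0, 0, 0, 0, 0]])

```text
time: 19.15
tool_pos: [580.7, -86.4, 137.4]
tcp_rot: [-179.9, 0.2, 0.0]
ft_force: [-0.1, 1.0, -0.3]
finger_gap: 60.1
grip_force: 0.0
```

>>> apply_moves(rows=[[0, 0, 0, 0, 0, 0], [0, 0, 0, 0, 0, 0], [0, 0, 0, 0, 0, 0], [0, 0, 0, 0, 0, 0], [0, 0, 0, 0, 0, 0]], fingers=20)

```text
time: 19.77
tool_pos: [583.1, -87.4, 141.0]
tcp_rot: [180.0, -0.2, -0.0]
ft_force: [-0.9, -0.4, 6.5]
finger_gap: 32.6
grip_force: 40.8
```

>>> apply_moves(rows=[[0, 0, -5, 0, 0, 0], [0, 0, -20, 0, 0, 0], [0, 0, -30, 0, 0, 0], [0, 0, -30, 0, 0, 0], [0, -10, -15, 0, 0, 0]])

```text
time: 20.4
tool_pos: [583.0, -77.4, 242.4]
tcp_rot: [179.9, -0.2, -0.1]
ft_force: [-0.1, 0.1, -3.3]
finger_gap: 33.0
grip_force: 40.3
```

>>> apply_moves(rows=[[-8, -25, 0, 0, 0, 0], [-8, -40, 0, 0, 0, 0], [-9, -45, 0, 0, 0, 0], [-9, -45, 0, 0, 0, 0], [-9, -45, 0, 0, 0, 0]])

```text
time: 21.02
tool_pos: [538.1, 124.9, 239.2]
tcp_rot: [-180.0, 0.0, -0.0]
ft_force: [1.2, -0.4, -2.3]
finger_gap: 32.8
grip_force: 40.3
```

>>> apply_moves(rows=[[-9, -45, 0, 0, 0, 0], [-9, -45, 0, 0, 0, 0], [-9, -35, 0, 0, 0, 0], [-9, -20, 0, 0, 0, 0], [-3, -7, 0, 0, 0, 0]])

```text
time: 21.65
tool_pos: [498.9, 276.4, 239.0]
tcp_rot: [180.0, 0.1, 0.1]
ft_force: [0.4, 0.2, -3.5]
finger_gap: 33.0
grip_force: 40.4
```

>>> apply_moves(rows=[[0, 0, 20, 0, 0, 0], [0, 0, 30, 0, 0, 0], [0, 0, 25, 0, 0, 0], [0, 0, 15, 0, 0, 0], [0, 0, 6, 0, 0, 0]])

```text
time: 22.28
tool_pos: [499.6, 274.0, 141.6]
tcp_rot: [179.9, 0.1, -0.1]
ft_force: [0.1, -0.1, -2.3]
finger_gap: 32.8
grip_force: 40.4
```

>>> apply_moves(rows=[[0, 0, 1, 0, 0, 0], [0, 0, 1, 0, 0, 0], [0, 0, 1, 0, 0, 0], [0, 0, 0.5, 0, 0, 0], [0, 0, 0, 0, 0, 0]])

```text
time: 22.9
tool_pos: [500.8, 275.2, 141.0]
tcp_rot: [-180.0, -0.1, -0.0]
ft_force: [-0.1, -1.6, 4.6]
finger_gap: 32.7
grip_force: 41.0
```

>>> apply_moves(rows=[[0, 0, 0, 0, 0, 0], [0, 0, 0, 0, 0, 0], [0, 0, 0, 0, 0, 0], [0, 0, 0, 0, 0, 0], [0, 0, -1, 0, 0, 0]], fingers=60)

```text
time: 23.52
tool_pos: [500.1, 274.9, 140.7]
tcp_rot: [180.0, 0.0, -0.0]
ft_force: [-0.2, 0.7, -0.3]
finger_gap: 59.9
grip_force: 0.0
```

>>> apply_moves(rows=[[0, 0, -9, 0, 0, 0], [0, 0, -20, 0, 0, 0], [0, 0, -30, 0, 0, 0], [0, 0, -25, 0, 0, 0], [0, 0, -15, 0, 0, 0]])

```text
time: 24.15
tool_pos: [501.1, 275.4, 243.2]
tcp_rot: [-179.9, -0.2, -0.0]
ft_force: [-0.2, 0.2, 0.3]
finger_gap: 60.6
grip_force: 0.0
```

Run:
```python
from h import *
np.set_printoptions(precision=1,suppress=True)
for cam in ['top','side']:
    p,d=cap(cam,cam+'1')
    print(cam,'capac',*captop(cam,p,d,(588,-27),63,28))
    for n in ['capacitor_mid','clamp_seat']: print(n,[(np.array(x['xyz']),round(x['confidence'],2)) for x in models.place_of(n,cam)[:2]])
    # cup: blue pixels
    h=cv2.cvtColor(p,cv2.COLOR_RGB2HSV); w=np.full(d.shape+(3,),np.nan); w[d>0]=world(cam,d,d>0)
    b=(h[...,0]>100)&(h[...,0]<130)&(h[...,1]>130)&(np.hypot(w[...,0]-490,w[...,1]+326)<60)
    rim=b&(w[...,2]>13); v,u=np.nonzero(b); q=plane(cam,np.c_[u,v],19); print('blue',len(q),q.min(0),q.max(0))
    fl=b&(w[...,2]<11); v,u=np.nonzero(fl); q=plane(cam,np.c_[u,v],5); print('floor',len(q),cv2.minEnclosingCircle(q.astype(np.float32)),q.mean(0))
    c=p[200:350,400:560] if cam=='top' else p[140:240,330:430]
    cv2.imwrite(f'pics/cup_{cam}.png',cv2.resize(c[:,:,::-1],None,fx=4,fy=4,interpolation=cv2.INTER_NEAREST))
```

```text
top capac [589.6 -27.4] 22.420175552368164 [589.6 -27.4] 468
capacitor_mid [(array([590. , -30.7,  30.8]), 0.78)]
clamp_seat [(array([ 490.7, -327.6,    6. ]), 0.91)]
blue 986 [ 448.6 -357.7] [ 523.8 -293.1]
floor 753 ((491.4419860839844, -329.9122619628906), 32.07526397705078) [ 493.2 -328.9]
side capac [589.5 -25.3] 24.567983627319336 [590.1 -24.8] 218
capacitor_mid [(array([588.9, -27.2,  33. ]), 0.82)]
clamp_seat []Traceback (most recent call last):
  File "<stdin>", line 10, in <module>
    return umr_minimum(a, axis, None, out, keepdims, initial, where)
ValueError: zero-size array to reduction operation minimum which has no identity
```

View pics/cup_top.png

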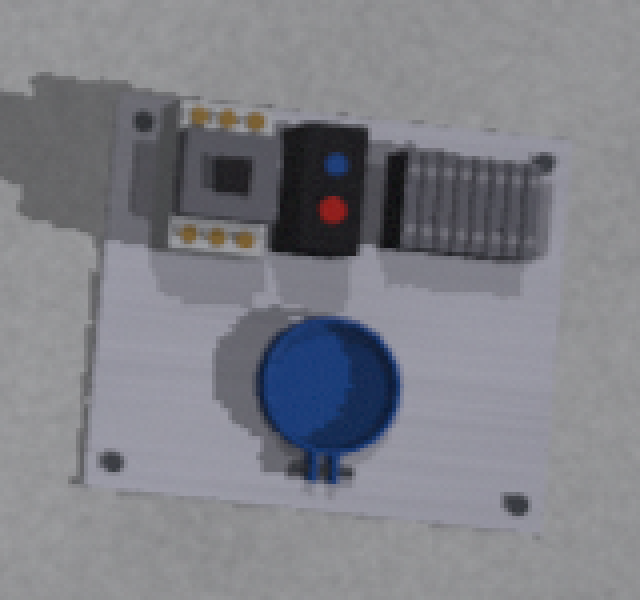

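View pics/side1.png

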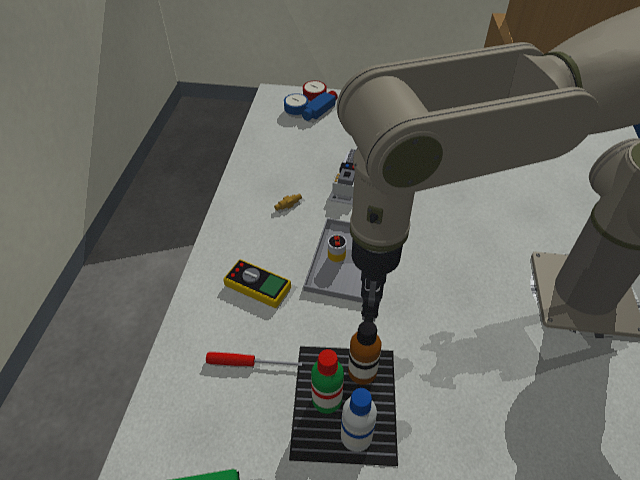

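The cup shows cleanly in the crop at about (328,386), which gives a world position of roughly (491,-325). All three bottles stand upright on the mat and the capacitor is free. Next I'll fetch the capacitor.

>>> apply_moves(rows=[[9, 20, 0, 0, 0, 0], [9, 35, 0, 0, 0, 0], [10, 40, 0, 0, 0, 0], [10, 40, 0, 0, 0, 0], [10, 40, 0, 0, 0, 0]])

```text
time: 25.08
tool_pos: [547.6, 98.6, 238.4]
tcp_rot: [180.0, 0.1, -0.0]
ft_force: [-0.2, -0.3, 0.1]
finger_gap: 59.8
grip_force: 0.0
```

>>> apply_moves(rows=[[10, 40, 0, 0, 0, 0], [10, 40, 0, 0, 0, 0], [10, 27, 0, 0, 0, 0], [8, 15, 0, 0, 0, 0], [3.5, 5, 0, 0, 0, 0]])

```text
time: 25.7
tool_pos: [589.5, -27.4, 238.9]
tcp_rot: [-180.0, 0.1, -0.1]
ft_force: [-0.3, -0.5, 0.3]
finger_gap: 60.2
grip_force: 0.0
```

>>> apply_moves(rows=[[0, 0, 25, 0, 0, 0], [0, 0, 35, 0, 0, 0], [0, 0, 35, 0, 0, 0], [0, 0, 25, 0, 0, 0], [0, 0, 10, 0, 0, 0]])

```text
time: 26.32
tool_pos: [588.2, -25.8, 107.6]
tcp_rot: [-180.0, 0.2, 0.1]
ft_force: [0.3, 0.5, -0.1]
finger_gap: 59.8
grip_force: 0.0
```

Run:
```python
from h import *
p,d=cap('side','g2'); c=p[200:310,270:420]; cv2.imwrite('pics/g2c.png',cv2.resize(c[:,:,::-1],None,fx=4,fy=4)); print(sense()['tool_pos'])
```

```text
[588.1776009  -25.98583088 107.28292295]
```

View pics/g2c.png

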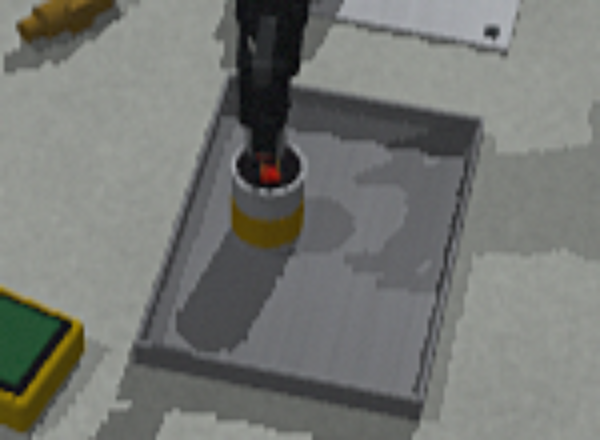

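The fingers line up with the capacitor (crop ~(268,190)). I'll go down and grip.

>>> apply_moves(rows=[[0, 0, 20, 0, 0, 0], [0, 0, 25, 0, 0, 0], [0, 0, 22, 0, 0, 0], [0, 0, 12, 0, 0, 0], [0, 0, 2.8, 0, 0, 0]])

```text
time: 27.0
tool_pos: [589.3, -27.0, 27.4]
tcp_rot: [-180.0, 0.0, -0.0]
ft_force: [0.3, -0.7, 0.9]
finger_gap: 59.8
grip_force: 0.0
```

>>> apply_moves(rows=[[0, 0, 0, 0, 0, 0], [0, 0, 0, 0, 0, 0], [0, 0, 0, 0, 0, 0], [0, 0, 0, 0, 0, 0], [0, 0, 0, 0, 0, 0]], fingers=35, grip_force=40)

```text
time: 27.62
tool_pos: [590.2, -27.1, 28.8]
tcp_rot: [180.0, -0.1, -0.0]
ft_force: [-0.3, 1.2, 5.8]
finger_gap: 42.8
grip_force: 40.9
```

>>> apply_moves(rows=[[0, 0, -5, 0, 0, 0], [0, 0, -25, 0, 0, 0], [0, 0, -40, 0, 0, 0], [0, 0, -40, 0, 0, 0], [0, 0, -20, 0, 0, 0]])

```text
time: 28.25
tool_pos: [590.5, -27.2, 160.5]
tcp_rot: [180.0, -0.2, -0.0]
ft_force: [-0.5, 0.3, -0.5]
finger_gap: 43.0
grip_force: 40.8
```

>>> apply_moves(rows=[[-9, 20, 0, 0, 0, 0], [-10, 35, 0, 0, 0, 0], [-12, 40, 0, 0, 0, 0], [-12, 40, 0, 0, 0, 0], [-12, 40, 0, 0, 0, 0]])

```text
time: 28.88
tool_pos: [532.1, -203.6, 155.4]
tcp_rot: [-179.9, 0.2, -0.0]
ft_force: [0.8, -0.2, -1.1]
finger_gap: 42.6
grip_force: 40.8
```

>>> apply_moves(rows=[[-12, 40, 0, 0, 0, 0], [-12, 36, 0, 0, 0, 0], [-10, 27, 0, 0, 0, 0], [-7, 15, 0, 0, 0, 0], [-2.5, 5.3, 0, 0, 0, 0]])

```text
time: 29.5
tool_pos: [489.7, -325.7, 156.6]
tcp_rot: [-179.9, 0.1, -0.1]
ft_force: [0.2, 0.2, -1.1]
finger_gap: 42.9
grip_force: 40.9
```

>>> apply_moves(rows=[[0, 0, 20, 0, 0, 0], [0, 0, 30, 0, 0, 0], [0, 0, 25, 0, 0, 0], [0, 0, 15, 0, 0, 0], [0, 0, 8, 0, 0, 0]])

```text
time: 30.12
tool_pos: [490.7, -324.2, 58.4]
tcp_rot: [-179.9, 0.1, 0.0]
ft_force: [-0.1, -0.6, -0.9]
finger_gap: 42.6
grip_force: 40.9
```

Run:
```python
from h import *
p,d=cap('side','g3'); c=p[100:230,310:450]; cv2.imwrite('pics/g3c.png',cv2.resize(c[:,:,::-1],None,fx=4,fy=4)); print(sense()['tool_pos'])
```

```text
[ 490.60740539 -324.30036125   58.10704872]
```

View pics/g3c.png

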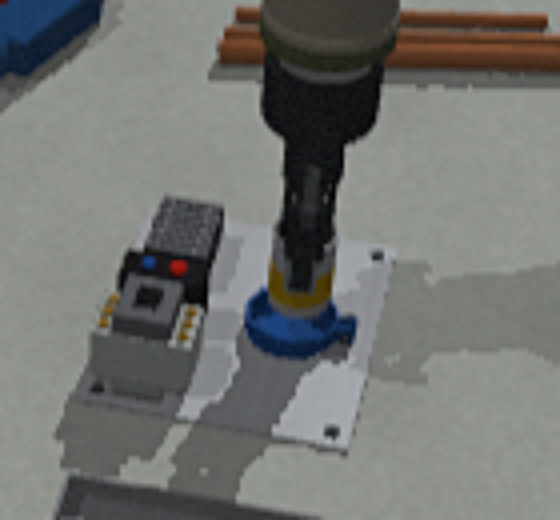

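Run:
```python
from h import *
p=cv2.imread('pics/g3.png')[:,:,::-1]
c=eyes.get_calibration('side');K=np.array(c['intrinsics']);R=np.array(c['R']);t=np.array(c['t'])
def pr(X): q=K@(R@np.array(X)+t); return q[:2]/q[2]
for X in [(491,-325.3,19),(491,-325.3,5),(491,-325.3,35),(521,-325.3,19),(461,-325.3,19),(491,-325.3,65)]: print(X,((pr(X)-[310,100])*4).round(0), pr(X).round(1))
h=cv2.cvtColor(np.ascontiguousarray(p),cv2.COLOR_RGB2HSV); 
b=(h[...,0]>100)&(h[...,0]<130)&(h[...,1]>130)
y=(h[...,0]>15)&(h[...,0]<32)&(h[...,1]>130)
for n,m in (('blue',b),('yel',y)):
  for v in range(160,190):
    u=np.nonzero(m[v,365:405])[0]+365
    if len(u)>3: print(n,v,u.min(),u.max())
p0=cv2.imread('pics/side0.png'); h=cv2.cvtColor(p0,cv2.COLOR_BGR2HSV); b=(h[...,0]>100)&(h[...,0]<130)&(h[...,1]>130)
for v in range(168,192):
    u=np.nonzero(b[v,365:410])[0]+365
    if len(u)>3: print('blue0',v,u.min(),u.max())
```

```text
(491, -325.3, 19) [295. 310.] [383.8 177.5]
(491, -325.3, 5) [293. 325.] [383.3 181.3]
(491, -325.3, 35) [297. 293.] [384.3 173.2]
(521, -325.3, 19) [253. 306.] [373.2 176.6]
(461, -325.3, 19) [338. 314.] [394.4 178.5]
(491, -325.3, 65) [301. 259.] [385.3 164.8]
blue 174 373 376
blue 175 372 392
blue 176 372 392
blue 177 372 393
blue 178 372 393
blue 179 371 397
blue 180 372 398
blue 181 371 398
blue 182 372 398
blue 183 372 398
blue 184 372 397
blue 185 373 397
blue 186 374 391
blue 187 376 390
blue 188 378 388
yel 168 377 392
yel 169 377 392
yel 170 377 392
yel 171 377 392
yel 172 377 392
yel 173 378 392
yel 174 378 391
yel 175 380 390
yel 176 383 388
blue0 171 380 384
blue0 172 375 388
blue0 173 375 390
blue0 174 373 391
blue0 175 372 392
blue0 176 372 392
blue0 177 372 393
blue0 178 372 393
blue0 179 371 397
blue0 180 372 398
blue0 181 371 398
blue0 182 372 398
blue0 183 372 398
blue0 184 372 397
blue0 185 373 397
blue0 186 374 391
blue0 187 376 390
blue0 188 378 388
```

>>> apply_moves(rows=[[2, 0.7, 8, 0, 0, 0], [0, 0, 8, 0, 0, 0], [0, 0, 7, 0, 0, 0], [0, 0, 4, 0, 0, 0], [0, 0, 1, 0, 0, 0]])

```text
time: 30.8
tool_pos: [492.8, -325.9, 31.6]
tcp_rot: [-180.0, 0.0, -0.0]
ft_force: [-0.7, -0.5, -0.8]
finger_gap: 43.2
grip_force: 40.9
```

>>> apply_moves(rows=[[0, 0, 1, 0, 0, 0], [0, 0, 1, 0, 0, 0], [0, 0, 0.5, 0, 0, 0], [0, 0, 0, 0, 0, 0], [0, 0, 0, 0, 0, 0]])

```text
time: 31.42
tool_pos: [493.3, -326.2, 30.8]
tcp_rot: [180.0, -0.0, -0.0]
ft_force: [-3.4, 2.4, 8.8]
finger_gap: 43.5
grip_force: 41.6
```

>>> apply_moves(rows=[[0, 0, 0, 0, 0, 0], [0, 0, 0, 0, 0, 0], [0, 0, 0, 0, 0, 0], [0, 0, 0, 0, 0, 0], [0, 0, -1, 0, 0, 0]], fingers=60)

```text
time: 32.05
tool_pos: [492.9, -326.0, 30.4]
tcp_rot: [-180.0, 0.0, -0.0]
ft_force: [0.2, -0.1, 0.1]
finger_gap: 60.0
grip_force: 0.0
```

>>> apply_moves(rows=[[0, 0, -10, 0, 0, 0], [0, 0, -20, 0, 0, 0], [0, 0, -40, 0, 0, 0], [0, 0, -60, 0, 0, 0], [0, 0, -50, 0, 0, 0]])

```text
time: 32.67
tool_pos: [493.5, -326.4, 215.0]
tcp_rot: [179.9, -0.2, -0.0]
ft_force: [0.6, 0.7, 0.7]
finger_gap: 60.1
grip_force: 0.0
```

>>> apply_moves(rows=[[0, -20, -29, 0, 0, 0], [0, -35, 0, 0, 0, 0], [0, -50, 0, 0, 0, 0], [0, -55, 0, 0, 0, 0], [0, -55, 0, 0, 0, 0]])

```text
time: 33.3
tool_pos: [493.1, -109.6, 241.5]
tcp_rot: [180.0, -0.1, -0.0]
ft_force: [-0.4, 0.2, 0.2]
finger_gap: 59.8
grip_force: 0.0
```

>>> apply_moves(rows=[[0, -55, 0, 0, 0, 0], [0, -55, 0, 0, 0, 0], [0, -55, 0, 0, 0, 0], [0, -55, 0, 0, 0, 0], [0, -55, 0, 0, 0, 0]])

```text
time: 33.92
tool_pos: [493.2, 165.8, 241.7]
tcp_rot: [-180.0, -0.2, -0.0]
ft_force: [0.8, 0.2, -0.4]
finger_gap: 60.1
grip_force: 0.0
```

Run:
```python
from h import *
np.set_printoptions(precision=1,suppress=True)
p,d=cap('side','s3'); c=p[140:230,310:450]; cv2.imwrite('pics/s3c.png',cv2.resize(c[:,:,::-1],None,fx=4,fy=4)); print(sense()['tool_pos'],models.place_of('capacitor_mid','side'))
p,d=cap('top','t3')
for xy in [(500,410),(565,345),(500,275)]: print(*captop('top',p,d,xy))
print('cap',*captop('top',p,d,(493,-326),65,28))
```

```text
[492.3 171.9 241.6] []
[0. 0.] 0.0 [nan nan] 0
[564.4 342.1] 18.030183792114258 [564.  342.8] 354
[0. 0.] 0.0 [nan nan] 0
cap [ 492.9 -325.7] 23.11970329284668 [ 493.3 -326.1] 483h.py:18: RuntimeWarning: Mean of empty slice.
  (c,rad)=cv2.minEnclosingCircle(q); return np.array(c),rad,q.mean(0),len(q)
  ret = um.true_divide(
```

View pics/s3c.png

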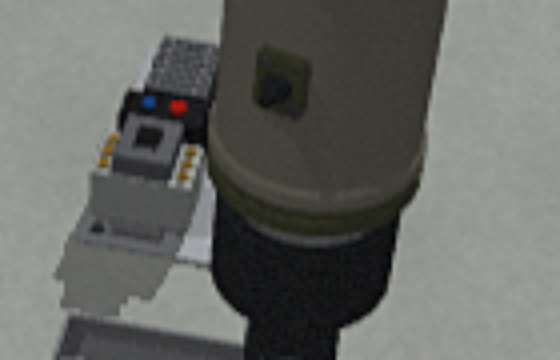

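>>> apply_moves(rows=[[0, 0, 0, 0, 0, 0], [0, 0, 0, 0, 0, 0], [0, 0, 0, 0, 0, 0], [0, 0, 0, 0, 0, 0], [0, 0, 0, 0, 0, 0]])

```text
time: 34.7
tool_pos: [493.2, 163.6, 239.4]
tcp_rot: [180.0, 0.0, -0.0]
ft_force: [-0.4, -0.3, 0.3]
finger_gap: 59.6
grip_force: 0.0
```

>>> apply_moves(rows=[[2, -20, 0, 0, 0, 0], [2, -35, 0, 0, 0, 0], [2, -35, 0, 0, 0, 0], [1, -16, 0, 0, 0, 0], [0, -5, 0, 0, 0, 0]])

```text
time: 35.33
tool_pos: [499.9, 276.1, 239.2]
tcp_rot: [180.0, 0.0, 0.1]
ft_force: [-0.9, -0.4, 0.3]
finger_gap: 60.1
grip_force: 0.0
```

>>> apply_moves(rows=[[0, 0, 20, 0, 0, 0], [0, 0, 30, 0, 0, 0], [0, 0, 30, 0, 0, 0], [0, 0, 15, 0, 0, 0], [0, 0, 4.7, 0, 0, 0]])

```text
time: 35.95
tool_pos: [499.5, 274.0, 138.3]
tcp_rot: [179.9, 0.1, -0.1]
ft_force: [-0.8, -0.4, -0.7]
finger_gap: 60.0
grip_force: 0.0
```

>>> apply_moves(rows=[[0, 0, 0, 0, 0, 0], [0, 0, 0, 0, 0, 0], [0, 0, 0, 0, 0, 0], [0, 0, 0, 0, 0, 0], [0, 0, 0, 0, 0, 0]], fingers=20)

```text
time: 36.58
tool_pos: [501.0, 275.2, 141.1]
tcp_rot: [-180.0, -0.1, -0.0]
ft_force: [0.5, -0.9, 5.2]
finger_gap: 32.6
grip_force: 40.6
```

>>> apply_moves(rows=[[0, 0, -5, 0, 0, 0], [0, 0, -20, 0, 0, 0], [0, 0, -30, 0, 0, 0], [0, 0, -30, 0, 0, 0], [0, 10, -15, 0, 0, 0]])

```text
time: 37.2
tool_pos: [500.8, 265.5, 242.8]
tcp_rot: [-179.9, -0.2, 0.1]
ft_force: [0.7, 0.9, -3.9]
finger_gap: 32.9
grip_force: 40.2
```

>>> apply_moves(rows=[[8, 25, 0, 0, 0, 0], [8, 40, 0, 0, 0, 0], [9, 45, 0, 0, 0, 0], [9, 45, 0, 0, 0, 0], [9, 45, 0, 0, 0, 0]])

```text
time: 37.83
tool_pos: [542.7, 63.0, 239.6]
tcp_rot: [180.0, 0.0, -0.0]
ft_force: [0.0, -0.5, -3.5]
finger_gap: 32.9
grip_force: 40.3
```

>>> apply_moves(rows=[[9, 45, 0, 0, 0, 0], [9, 45, 0, 0, 0, 0], [9, 35, 0, 0, 0, 0], [9, 20, 0, 0, 0, 0], [3, 7, 0, 0, 0, 0]])

```text
time: 38.45
tool_pos: [582.1, -88.0, 239.5]
tcp_rot: [-180.0, 0.0, -0.1]
ft_force: [-0.1, 0.4, -2.7]
finger_gap: 32.8
grip_force: 40.4
```

>>> apply_moves(rows=[[0, 0, 20, 0, 0, 0], [0, 0, 30, 0, 0, 0], [0, 0, 25, 0, 0, 0], [0, 0, 15, 0, 0, 0], [0, 0, 6, 0, 0, 0]])

```text
time: 39.08
tool_pos: [581.2, -86.0, 142.1]
tcp_rot: [-180.0, 0.1, 0.0]
ft_force: [0.7, 0.5, -2.5]
finger_gap: 32.6
grip_force: 40.4
```

>>> apply_moves(rows=[[0, 0, 1, 0, 0, 0], [0, 0, 1, 0, 0, 0], [0, 0, 1, 0, 0, 0], [0, 0, 1, 0, 0, 0], [0, 0, 0, 0, 0, 0]])

```text
time: 39.7
tool_pos: [582.8, -87.4, 141.1]
tcp_rot: [180.0, -0.1, -0.0]
ft_force: [-0.5, -0.4, 5.1]
finger_gap: 33.0
grip_force: 41.2
```

>>> apply_moves(rows=[[0, 0, 0, 0, 0, 0], [0, 0, 0, 0, 0, 0], [0, 0, 0, 0, 0, 0], [0, 0, 0, 0, 0, 0], [0, 0, -1, 0, 0, 0]], fingers=60)

```text
time: 40.33
tool_pos: [582.0, -87.1, 140.7]
tcp_rot: [-180.0, 0.0, -0.0]
ft_force: [0.1, 0.6, -1.4]
finger_gap: 60.0
grip_force: 0.0
```

>>> apply_moves(rows=[[0, 0, -9, 0, 0, 0], [0, 0, -20, 0, 0, 0], [0, 0, -30, 0, 0, 0], [0, 0, -25, 0, 0, 0], [0, -10, -15, 0, 0, 0]])

```text
time: 40.95
tool_pos: [583.0, -77.4, 243.2]
tcp_rot: [179.9, -0.2, -0.1]
ft_force: [0.8, 0.4, 0.4]
finger_gap: 60.2
grip_force: 0.0
```

>>> apply_moves(rows=[[-2, -36, 0, 0, 0, 0], [-2, -45, 0, 0, 0, 0], [-2, -50, 0, 0, 0, 0], [-2, -50, 0, 0, 0, 0], [-2, -50, 0, 0, 0, 0]])

```text
time: 41.58
tool_pos: [571.6, 156.2, 240.4]
tcp_rot: [-180.0, -0.0, -0.0]
ft_force: [0.3, 0.6, 0.4]
finger_gap: 59.6
grip_force: 0.0
```

>>> apply_moves(rows=[[-2, -50, 0, 0, 0, 0], [-2, -50, 0, 0, 0, 0], [-2, -46, 0, 0, 0, 0], [-1, -33, 0, 0, 0, 0], [0, -12, 0, 0, 0, 0]])

```text
time: 42.2
tool_pos: [564.2, 347.3, 239.9]
tcp_rot: [-180.0, 0.0, 0.1]
ft_force: [-0.2, -0.6, 0.5]
finger_gap: 59.9
grip_force: 0.0
```

>>> apply_moves(rows=[[0, 0, 20, 0, 0, 0], [0, 0, 30, 0, 0, 0], [0, 0, 30, 0, 0, 0], [0, 0, 15, 0, 0, 0], [0, 0, 5, 0, 0, 0]])

```text
time: 42.82
tool_pos: [564.6, 343.7, 138.2]
tcp_rot: [179.9, 0.1, -0.1]
ft_force: [0.5, 0.8, 0.8]
finger_gap: 59.8
grip_force: 0.0
```

>>> apply_moves(rows=[[0, 0, 0, 0, 0, 0], [0, 0, 0, 0, 0, 0], [0, 0, 0, 0, 0, 0], [0, 0, 0, 0, 0, 0], [0, 0, 0, 0, 0, 0]], fingers=20)

```text
time: 43.45
tool_pos: [566.0, 345.3, 141.3]
tcp_rot: [-179.9, -0.1, -0.0]
ft_force: [-0.0, 0.1, 6.2]
finger_gap: 32.8
grip_force: 40.4
```

>>> apply_moves(rows=[[0, 0, -5, 0, 0, 0], [0, 0, -10, 0, 0, 0], [0, 0, -15, 0, 0, 0], [0, 0, -20, 0, 0, 0], [0, 10, 0, 0, 0, 0]])

```text
time: 44.08
tool_pos: [566.7, 336.0, 193.5]
tcp_rot: [-179.8, -0.3, 0.0]
ft_force: [0.9, -0.2, -3.0]
finger_gap: 33.2
grip_force: 40.0
```

>>> apply_moves(rows=[[-4, 25, 0, 0, 0, 0], [-4, 40, 0, 0, 0, 0], [-4, 45, 0, 0, 0, 0], [-4, 45, 0, 0, 0, 0], [-4, 45, 0, 0, 0, 0]])

```text
time: 44.7
tool_pos: [544.6, 132.9, 189.6]
tcp_rot: [180.0, -0.0, -0.0]
ft_force: [0.8, 1.2, -2.2]
finger_gap: 33.1
grip_force: 40.2
```

>>> apply_moves(rows=[[-4, 45, 0, 0, 0, 0], [-4, 45, 0, 0, 0, 0], [-4, 36, 0, 0, 0, 0], [-4, 20, 0, 0, 0, 0], [-1.3, 5, 0, 0, 0, 0]])

```text
time: 45.32
tool_pos: [527.2, -17.6, 189.6]
tcp_rot: [180.0, 0.0, -0.1]
ft_force: [0.7, -0.8, -3.1]
finger_gap: 32.9
grip_force: 40.4
```

>>> apply_moves(rows=[[0, 0, 15, 0, 0, 0], [0, 0, 15, 0, 0, 0], [0, 0, 10, 0, 0, 0], [0, 0, 5, 0, 0, 0], [0, 0, 2, 0, 0, 0]])

```text
time: 45.95
tool_pos: [527.7, -15.8, 142.3]
tcp_rot: [-180.0, 0.0, 0.0]
ft_force: [0.0, -0.1, -2.4]
finger_gap: 33.1
grip_force: 40.4
```

>>> apply_moves(rows=[[0, 0, 1, 0, 0, 0], [0, 0, 1, 0, 0, 0], [0, 0, 1, 0, 0, 0], [0, 0, 0, 0, 0, 0], [0, 0, 0, 0, 0, 0]])

```text
time: 46.58
tool_pos: [528.6, -16.2, 141.3]
tcp_rot: [180.0, -0.1, -0.0]
ft_force: [-1.8, -0.4, 5.9]
finger_gap: 33.3
grip_force: 41.2
```

>>> apply_moves(rows=[[0, 0, 0, 0, 0, 0], [0, 0, 0, 0, 0, 0], [0, 0, 0, 0, 0, 0], [0, 0, 0, 0, 0, 0], [0, 0, -1, 0, 0, 0]], fingers=60)

```text
time: 47.2
tool_pos: [527.7, -16.0, 140.7]
tcp_rot: [-180.0, 0.0, -0.0]
ft_force: [-0.1, -0.5, -0.4]
finger_gap: 60.1
grip_force: 0.0
```

>>> apply_moves(rows=[[0, 0, -9, 0, 0, 0], [0, 0, -20, 0, 0, 0], [0, 0, -30, 0, 0, 0], [0, 0, -25, 0, 0, 0], [0, -10, -15, 0, 0, 0]])

```text
time: 47.82
tool_pos: [528.5, -6.2, 242.1]
tcp_rot: [180.0, -0.2, -0.1]
ft_force: [1.0, -0.4, 0.1]
finger_gap: 59.9
grip_force: 0.0
```

>>> apply_moves(rows=[[-3, -36, 0, 0, 0, 0], [-3, -45, 0, 0, 0, 0], [-3, -50, 0, 0, 0, 0], [-3, -50, 0, 0, 0, 0], [-3, -50, 0, 0, 0, 0]])

```text
time: 48.45
tool_pos: [512.1, 227.1, 239.8]
tcp_rot: [-180.0, 0.0, -0.0]
ft_force: [1.6, -0.3, -0.4]
finger_gap: 60.0
grip_force: 0.0
```

>>> apply_moves(rows=[[-3, -50, 0, 0, 0, 0], [-3, -50, 0, 0, 0, 0], [-3, -45, 0, 0, 0, 0], [-3, -30, 0, 0, 0, 0], [-0.7, -10, 0, 0, 0, 0]])

```text
time: 49.08
tool_pos: [498.9, 412.0, 239.2]
tcp_rot: [180.0, 0.1, 0.1]
ft_force: [0.7, -0.5, -1.1]
finger_gap: 59.7
grip_force: 0.0
```

>>> apply_moves(rows=[[0, 0, 20, 0, 0, 0], [0, 0, 30, 0, 0, 0], [0, 0, 30, 0, 0, 0], [0, 0, 15, 0, 0, 0], [0, 0, 5, 0, 0, 0]])

```text
time: 49.7
tool_pos: [499.7, 408.7, 138.2]
tcp_rot: [179.9, 0.1, -0.1]
ft_force: [-0.2, 0.2, -0.5]
finger_gap: 60.0
grip_force: 0.0
```

>>> apply_moves(rows=[[0, 0, 0, 0, 0, 0], [0, 0, 0, 0, 0, 0], [0, 0, 0, 0, 0, 0], [0, 0, 0, 0, 0, 0], [0, 0, 0, 0, 0, 0]], fingers=20)

```text
time: 50.32
tool_pos: [500.9, 410.5, 141.2]
tcp_rot: [-179.9, -0.1, -0.0]
ft_force: [1.4, 0.7, 5.8]
finger_gap: 32.7
grip_force: 40.7
```

>>> apply_moves(rows=[[0, 0, -5, 0, 0, 0], [0, 0, -10, 0, 0, 0], [0, 0, -15, 0, 0, 0], [0, 0, -20, 0, 0, 0], [0, 0, 0, 0, 0, 0]])

```text
time: 50.95
tool_pos: [501.7, 411.0, 193.5]
tcp_rot: [-179.8, -0.3, -0.0]
ft_force: [0.3, 0.6, -2.4]
finger_gap: 32.9
grip_force: 40.1
```

>>> apply_moves(rows=[[9.5, 20, 0, 0, 0, 0], [10, 40, 0, 0, 0, 0], [10, 45, 0, 0, 0, 0], [10, 45, 0, 0, 0, 0], [10, 45, 0, 0, 0, 0]])

```text
time: 51.58
tool_pos: [549.6, 212.3, 189.0]
tcp_rot: [180.0, 0.1, -0.0]
ft_force: [0.6, -0.6, -2.3]
finger_gap: 32.8
grip_force: 40.4
```

>>> apply_moves(rows=[[10, 45, 0, 0, 0, 0], [10, 45, 0, 0, 0, 0], [10, 45, 0, 0, 0, 0], [10, 30, 0, 0, 0, 0], [8, 15, 0, 0, 0, 0]])

```text
time: 52.2
tool_pos: [597.4, 32.4, 189.1]
tcp_rot: [180.0, 0.1, -0.2]
ft_force: [0.2, 0.0, -3.4]
finger_gap: 32.9
grip_force: 40.4
```

>>> apply_moves(rows=[[0, 0, 15, 0, 0, 0], [0, 0, 15, 0, 0, 0], [0, 0, 10, 0, 0, 0], [0, 0, 5, 0, 0, 0], [0, 0, 2, 0, 0, 0]])

```text
time: 52.82
tool_pos: [597.4, 35.5, 142.4]
tcp_rot: [-180.0, 0.0, 0.0]
ft_force: [0.0, 0.1, -3.4]
finger_gap: 32.8
grip_force: 40.4
```

>>> apply_moves(rows=[[0, 0, 1, 0, 0, 0], [0, 0, 1, 0, 0, 0], [0, 0, 1, 0, 0, 0], [0, 0, 0, 0, 0, 0], [0, 0, 0, 0, 0, 0]])

```text
time: 53.45
tool_pos: [598.4, 34.9, 141.3]
tcp_rot: [180.0, -0.1, -0.0]
ft_force: [-2.5, -0.2, 5.6]
finger_gap: 32.7
grip_force: 41.2
```

Now I'll release it, rise, and move the arm clear towards the robot's left front so both cameras can check.

>>> apply_moves(rows=[[0, 0, 0, 0, 0, 0], [0, 0, 0, 0, 0, 0], [0, 0, 0, 0, 0, 0], [0, 0, 0, 0, 0, 0], [0, 0, -1, 0, 0, 0]], fingers=60)

```text
time: 54.08
tool_pos: [597.5, 34.9, 140.6]
tcp_rot: [-180.0, 0.0, -0.0]
ft_force: [0.5, 0.3, 1.0]
finger_gap: 60.3
grip_force: 0.0
```

>>> apply_moves(rows=[[0, 0, -9, 0, 0, 0], [0, 0, -20, 0, 0, 0], [0, 0, -35, 0, 0, 0], [0, 0, -40, 0, 0, 0], [0, -10, -20, 0, 0, 0]])

```text
time: 54.7
tool_pos: [599.0, 44.8, 269.4]
tcp_rot: [180.0, -0.3, -0.1]
ft_force: [0.9, -0.1, -0.1]
finger_gap: 60.1
grip_force: 0.0
```

>>> apply_moves(rows=[[-10, -40, 0, 0, 0, 0], [-15, -50, 0, 0, 0, 0], [-15, -50, 0, 0, 0, 0], [-15, -50, 0, 0, 0, 0], [-15, -50, 0, 0, 0, 0]])

```text
time: 55.32
tool_pos: [526.6, 287.1, 265.0]
tcp_rot: [-180.0, 0.0, 0.0]
ft_force: [0.5, 0.7, -0.3]
finger_gap: 59.9
grip_force: 0.0
```

>>> apply_moves(rows=[[-25, -45, 0, 0, 0, 0], [-25, -45, 0, 0, 0, 0], [-25, -40, 0, 0, 0, 0], [-25, -20, 0, 0, 0, 0], [-10, -5, 0, 0, 0, 0]])

```text
time: 55.95
tool_pos: [415.8, 441.6, 264.8]
tcp_rot: [-180.0, 0.0, 0.1]
ft_force: [-0.9, -0.0, 0.8]
finger_gap: 60.3
grip_force: 0.0
```

>>> apply_moves(rows=[[0, 0, 0, 0, 0, 0], [0, 0, 0, 0, 0, 0], [0, 0, 0, 0, 0, 0], [0, 0, 0, 0, 0, 0], [0, 0, 0, 0, 0, 0]])

```text
time: 56.58
tool_pos: [418.0, 439.7, 264.7]
tcp_rot: [180.0, 0.0, -0.1]
ft_force: [0.2, -0.2, -0.6]
finger_gap: 60.3
grip_force: 0.0
```

Run:
```python
from h import *
np.set_printoptions(precision=1,suppress=True)
p,d=cap('side','s4'); p,d=cap('top','t4')
for n,xy in dict(cl=(597,34),oil=(582,-88),leak=(527.6,-17)).items(): print(n,*captop('top',p,d,xy))
print('cap',*captop('top',p,d,(493,-326),65,28))
```

```text
cl [597.1  33.9] 17.368188858032227 [596.9  34.2] 341
oil [581.6 -88.2] 17.529193878173828 [581.8 -88.3] 338
leak [526.6 -17.4] 17.57103729248047 [527.3 -17.1] 340
cap [ 492.9 -325.7] 23.11970329284668 [ 493.4 -326.2] 482
```

View pics/s4.png

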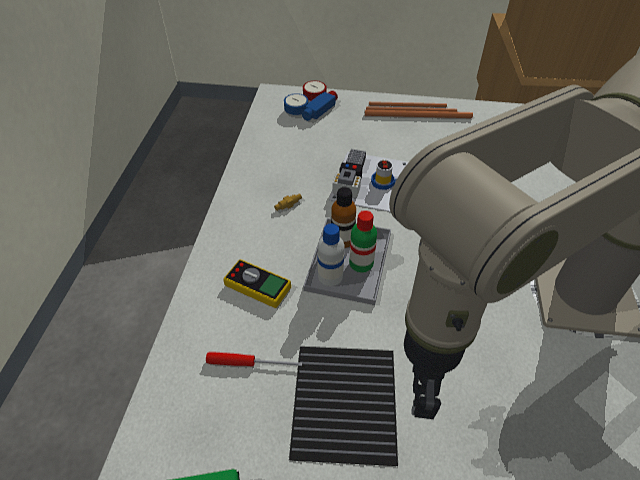

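View pics/t4.png

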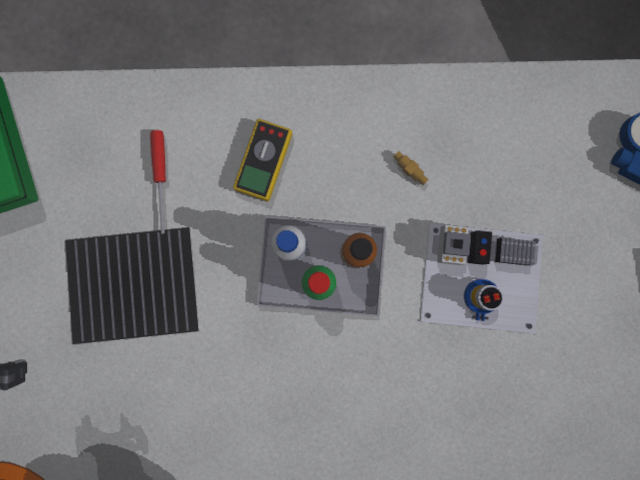

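Both views show the bottles back in the tray at (287,240), (361,249) and (319,282), within about 1 mm of where they started. The capacitor stands upright in the cup at (485,297), and the meter, screwdriver and union have not moved.

```bash
python3 -c "
from bench import job; print(job.hand_in())"
```

```text
the job is handed in; nothing more can be done
None
```

The capacitor stands upright in the blue clamp cup, all three bottles are back in the tray within about 1 mm of where they started, and the job was handed in at about 57 s of the 144 s allowed.

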